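# Grease the polishing spindle's bearing

## Robot

A 7-joint arm with a two-finger parallel gripper is mounted at the origin on a cart in front of the work surface, level with it; the furniture and walls round the work are solid. World frame = base frame: x ahead of the robot, y to its left, z up, the work surface at z = 0. Lengths are in m, angles in degrees, forces in N, time in s.
With the tool pointing down it reaches from about 0.425 to 0.875 m from the base axis. Payload 4.7 kg.
Tool frame: the origin (TCP) lies between the finger pads; the fingertips stand 19 mm ahead of it and the grasp point (between the pads) is the TCP; x points along the fingers, z is the direction in which the jaws open and shut, and the axes are right-handed (so a half turn about x gives the same grasp; the last joint's range is limited). The gripper opens to 87 mm and grips with 3 to 60 N. Pads are 19 mm wide; open, the fingers measure 117 mm over their backs; the gripper's body (75 mm by 190 mm) begins 51 mm behind the grasp point.
Start: joints at [-64.166, 18.392, -4.016, 83.108, 1.295, 78.541, -3.26], TCP at [0.275, 0.589, 0.242] pointing down, gripper open.
Joint ranges: [-163.93, 163.93], [-17.29, 119.83], [-79.2, 71.16], [3.27, 140.29], [-89.18, 269.18], [5.43, 117.66], [-154.24, 154.24]. Speed limits (degrees/s): [147.25, 147.25, 180, 180, 180, 180, 180].

## Interface

Orientations are given as [roll, pitch, yaw] about the fixed x, y, z axes, in that order (R = Rz(yaw) Ry(pitch) Rx(roll)).
In Python, from cell import monitor, read_camera, camera_model, env, regions_of gives the robot as it stands. The module is installed in compiled form; this text tells all that it offers.
- The arm moves only by the tool step_arm, never from a script. Its argument "deltas" is a list of rows, each a list of 5 numbers: the gripper's target within -1 to 1 (fully open at 1, half-way at 0, shut at -1), then the shift along the tool's x, y, z in m, then the turn about the tool's x in degrees. A call has 1 to 12 rows; each row is the pose to reach, as a shift and turn from the pose commanded when the call began, along the tool's axes at that moment; what a row does not reach only later rows make up. A row lasts 1/8 s, in which the tool goes at most 62.5 mm and 10.7 degrees, less where a joint would pass 70% of its speed; a pose out of reach is approached as far as the arm can. A call with a gripper value outside its range is refused whole. The fingers move at their own pace and stop on an object; "newtons" is the grip in N (left out, the last holds). Time passes only in rows, so rows that repeat a pose let the fingers close. It gives the time, the measured TCP pose, the force and the opening at its end, in the units of the state.
- monitor.get_obs(): the state, without advancing time (a new reading comes with each control period).
- read_camera(name): name is "scene" or "top" or "wrist"; returns (picture, depth): 400x640x3 uint8, red, green, blue; 400x640 float32, m along the optical axis (not along the pixel's ray), 0 where there is no reading.
- camera_model(name): a dict with "fx", "fy", "cx", "cy" (pixels), "xyz" and "attitude" of the camera in the world. Camera axes: x right, y down, z forward; pixel columns grow to the right and rows downward; lengths in m; the calibration is good to about 2 mm. A picture is of the moment at which its call begins: read the wrist's pose just before it. camera_model takes no time and is no camera call; for the wrist camera it gives the pose at the moment of the call.
- env.sign_off(): hands the job in, once; it reports no verdict.
Trained networks look in the newest picture that a camera, given by its name, has taken for a name from the list of things; names that differ only in an ending like _2 or _b are one class to them, and where a whole thing is asked for, a point or a joint stands for the part that bears it (a point fixed in the world has none). Each returns a list of dicts, best first, with "p" (0 to 1); they miss things now and then, are a little off and sometimes report something else, mostly with a low value. They report only what shows in the picture. A call takes as long as a camera call. They do not tell look-alikes from the thing itself.
- regions_of(camera, thing): "pixels" (400x640 bool, what is visible of it) and "pixel" ([column, row] in pixels, amid what is visible of it).
The state is a dict: "time_s": time; "qpos": joint angles; "joint_velocities": joint speeds; "effort": joint torques, N m; "tool_pos": TCP position; "tool_rot": TCP orientation; "force": force on the tool from outside, world axes, zero at the start; "wrist_torque": the same for the moment, N m; "grip_width": finger opening in m.
Only numpy, scipy, OpenCV 4.12 (cv2) and the standard library are available. Lean on these libraries where they do the work, as an engineer would, in place of code of your own. Each camera call takes 0.05 s, during which the arm holds its last target. There are 200 camera calls.

## Task

Grease the polishing spindle's bearing that sits next to the tapered threaded end, leaving the other things on the bench where they are: take the push-type grease gun out of its wooden stand and clean its coupler by pressing it down on the sprung dish of the spirit dispenser until the dish is fully down, then letting the dish come back up. Then press the coupler squarely onto that bearing's tilted grease nipple until it snaps on, and go on pushing the barrel along the nipple until the gun's pump stroke is fully home. Finish like that: still gripping the gun and holding it fully pushed in against its spring, square on the nipple.

Things in the scene. Friction and masses are not known exactly. Their poses are not given: they have to be found in the camera images.
- gun: push-type grease gun (loose, about 0.3 kg), here its round steel barrel: 32 mm in diameter, 95 mm long. Origin: centre of the barrel's front (lower) end face; z along the gun to its rear, so up while it stands nose down in the stand. A 24 mm thin tube runs out of the front end, at its tip the coupler, 22 mm wide and 22 mm long. The gun is round: any grip round the barrel will do
- lip (a point): centre of the coupler's open lip (flared mouth, 18 mm wide), 46 mm in front of the gun's origin (gun z = -46 mm) while the pump is at rest; axes as the gun's. It moves with the nozzle when the gun is pumped. The coupler takes up about 2 mm of sideways error on the nipple
- socket (a point): point on the coupler's axis 10.1 mm inside the lip, where the centre of the nipple's head sits once the coupler has snapped on; axes as the gun's. Four sprung jaws in the coupler meet the head when the socket is about 10 mm short of it, need about 5 N to spread and close behind the head; the head then bears on a flat seat
- pump (a joint): how far the nozzle with the coupler is pushed back into the barrel (m): 0 rest, 0.012 fully home. Its spring takes 8.5 N to start moving and 14.5 N at full stroke; it springs out again if the push stops
- stand: drilled hardwood block, 78 x 70 mm, 62 mm high, fixed; origin: centre of its underside. The barrel's front end rests 50 mm above the bench in a 34 mm hole, 12 mm deep, the nozzle in a 26 mm bore below, so the upper 83 mm of the barrel show; lift the gun 60 mm straight up to clear the stand
- dispenser: plunger dispenser for cleaning spirit: squat white can, 70 mm in diameter (foot ring 92 mm), fixed to the bench; origin: centre of its underside. On its top stands a sprung round metal dish, the rim 95 mm above the bench at rest
- dish_floor (a point): centre of the floor of the dispenser's dish (flat, 43 mm wide, rim 3 mm higher), 91.5 mm above the bench at rest; it moves with the dish
- dish (a joint): how far the dish is pressed down (m): 0 up, 0.008 fully down; it takes about 2.1 N to start moving and 4.9 N to be held fully down; it springs back by itself
- spindle: polishing spindle, fixed: grey bed 134 x 226 mm with a shaft along its y, 58 mm above the bench, in two pillow-block bearings (at y = +55 and -55 mm), a stepped pulley between them, a pointed threaded taper at the +y end, flanges and a nut at the -y end; 107 mm tall at the nipples. Origin: centre of its underside
- nipple: grease nipple on the bearing next to the threaded taper: round head 12 mm in diameter on a 7 mm neck; a hexagon begins 13 mm below the head's centre. Origin: centre of the head, 101 mm above the bench; z points out along the nipple, tilted 35 degrees from vertical towards the spindle's front (-x). The coupler goes on along the nipple's -z
- loupe: bystander: black eye loupe, 35 mm wide, 26 mm high; origin at the centre of its underside
- acid_vial: bystander: brown glass vial with cork, 29 mm wide, 68 mm high; origin at the centre of its underside
- bench_block: bystander: steel flattening block, 62 x 62 x 23 mm; origin at the centre of its underside
There are look-alikes about, which are no part of the job. There is more than one size of the gun; the one meant has the size given above.

How it is judged:
By the outcome, as a careful person would: the job done as asked, in the order asked, and still so for the second after the job is handed in, while the arm keeps its last pose, push and grip.
It also fails if it takes over 45 s, if anything falls off the work surface, if the arm or the gripper's body presses on something with over 40 N, if the wrist force passes 120 N, or if a joint passes its speed limit or range.

## Working session

There is one attempt and no reset: what is moved stays moved. The work goes in short steps, Python scripts to look and compute and a tool call to move; the robot and the scene stay as the last step left them, time stands still between calls to the robot, and variables do not carry over. Pictures are saved under pics/ and viewed, about 8 in all and at most 12, crops included, and the job is handed in when it is done.

Besides the shell and the picture viewer there is one more tool, called after ">>>" by a JSON object that holds its "api" and its "payload", one argument or row to a line. step_arm: Moves the arm, as the interface text tells. Its arguments: {"type":"object","properties":{"deltas":{"type":"array"},"newtons":{"type":"number"}},"required":["deltas"]}

```bash
mkdir -p pics
cat > h.py <<'E'
import numpy as np, cv2
from scipy.spatial.transform import Rotation as R
from cell import monitor, read_camera, camera_model, env, regions_of
def cam(n):
    m=camera_model(n); im,d=read_camera(n); return m,im,d
def pts(m,d,mask=None):
    v,u=np.nonzero((d>0)&(mask if mask is not None else True))
    z=d[v,u]; P=np.c_[(u-m['cx'])/m['fx']*z,(v-m['cy'])/m['fy']*z,z]
    return P@rot(m).T+np.array(m['xyz']), u, v
def rot(m):
    a=np.array(m['attitude'],float)
    return a if a.shape==(3,3) else R.from_euler('xyz',a,degrees=True).as_matrix()
def proj(m,p):
    q=(np.atleast_2d(p)-np.array(m['xyz']))@rot(m)
    return np.c_[q[:,0]/q[:,2]*m['fx']+m['cx'],q[:,1]/q[:,2]*m['fy']+m['cy']]
def save(n,im): cv2.imwrite('pics/'+n+'.png',cv2.cvtColor(im,cv2.COLOR_RGB2BGR))
E
python3 - <<'E'
from h import *
print(monitor.get_obs())
ims=[]
for c in ['top','scene']:
    m,im,d=cam(c); print(c,m); ims.append(im)
    np.savez(f'{c}.npz',im=im,d=d)
    for t in ['gun','stand','dispenser','spindle','nipple','dish_floor','lip','loupe','acid_vial','bench_block']:
        for r in regions_of(c,t):
            P,_,_=pts(m,d,r['pixels'])
            print(c,t,round(r['p'],2),np.round(r['pixel']),r['pixels'].sum(),np.round(np.median(P,0),3) if len(P) else None,np.round(P.max(0),3) if len(P) else '')
for c,i in zip('ts',ims): save(c+'0',i)
E
```

```text
{'time_s': 0.0, 'qpos': array([-64.1656708 ,  18.43921345,  -4.01546433,  83.17480352,
         1.29476282,  78.54124417,  -3.26076173]), 'joint_velocities': array([ 0.00966232, -0.08166433, -0.02926278,  0.05218538, -0.10009274,
        0.07689374, -0.03973112]), 'effort': array([-3.51343788e-04, -4.91284883e+01, -4.04369496e-01, -3.12531245e+01,
       -6.39478443e-02,  4.34904615e-02,  2.05965980e-04]), 'tool_pos': array([0.27479786, 0.58848102, 0.2404606 ]), 'tool_rot': array([-177.10063493,   89.88982856, -112.12608946]), 'force': array([ 0.24552434,  0.50382394, -1.06059759]), 'wrist_torque': array([ 0.00296699, -0.02294499, -0.04407455]), 'grip_width': 0.08677359174267195}
top {'fx': 381.41469118951414, 'fy': 381.41469118951414, 'cx': 319.39317658653397, 'cy': 201.8275980582526, 'xyz': array([ 0.3352476 , -0.15340795,  1.24301763]), 'attitude': array([-170.82248735,   -0.47694345,  -89.62914711])}
top gun 0.67 [205. 207.] 175 [0.494 0.179 0.14 ] [0.51  0.201 0.15 ]
top gun 0.35 [280. 196.] 173 [ 0.529 -0.041  0.091] [ 0.552 -0.019  0.097]
top stand 0.86 [214. 216.] 487 [0.487 
[... 891 characters left out ...]
0.63 [310. 359.] 836 [0.393 0.201 0.199] [0.418 0.216 0.205]
scene stand 0.8 [272. 348.] 1123 [0.477 0.199 0.063] [0.534 0.221 0.12 ]
scene dispenser 0.63 [300. 247.] 1209 [ 0.519 -0.028  0.062] [0.576 0.002 0.099]
scene spindle 0.71 [310. 171.] 3439 [ 0.592 -0.261  0.023] [ 0.697 -0.119  0.11 ]
scene nipple 0.48 [312. 172.] 51 [ 0.577 -0.225  0.091] [ 0.588 -0.218  0.109]
scene dish_floor 0.58 [296. 236.] 322 [ 0.528 -0.045  0.093] [ 0.551 -0.02   0.099]
scene loupe 0.45 [338. 242.] 146 [ 0.445 -0.102  0.021] [ 0.461 -0.091  0.031]
scene acid_vial 0.51 [236. 286.] 218 [0.617 0.106 0.044] [0.642 0.115 0.071]
scene bench_block 0.71 [379. 134.] 445 [ 0.464 -0.491  0.024] [ 0.501 -0.462  0.029]
```

Run:
```python
from h import *
t=np.load('top.npz')['im'];s=np.load('scene.npz')['im']
a=cv2.resize(t[130:270,150:470],(800,350),interpolation=3)
b=cv2.resize(s[60:400,160:480],None,fx=1.6,fy=1.6,interpolation=3)
save('t1',a); save('s1',b)
```

```text
(no output)
```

View pics/t1.png

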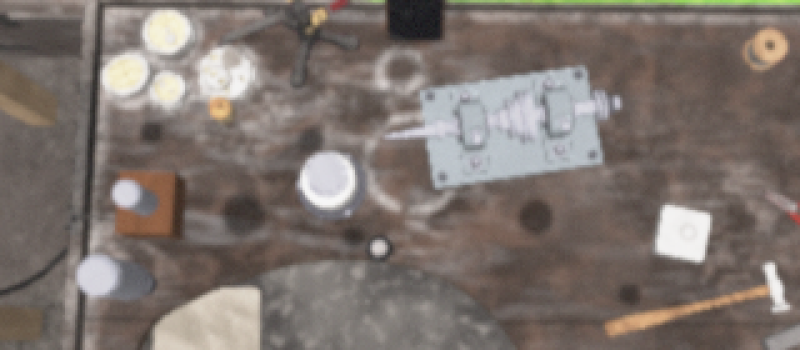

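View pics/s1.png

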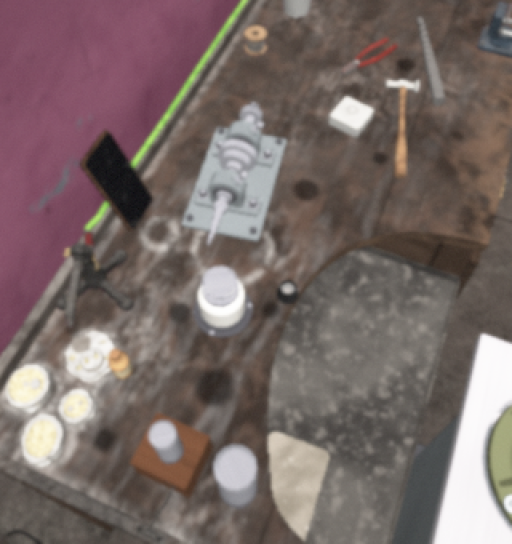

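Run:
```python
from h import *
o=monitor.get_obs(); M=R.from_euler('xyz',o['tool_rot'],degrees=True).as_matrix(); print('tool axes cols\n',M.round(3))
for c in ['top','scene']:
    m=camera_model(c); d=np.load(c+'.npz')['d']; P,u,v=pts(m,d)
    def disc(cx,cy,r,z0,z1):
        s=(np.hypot(P[:,0]-cx,P[:,1]-cy)<r)&(P[:,2]>z0)&(P[:,2]<z1)
        Q=P[s]; e=cv2.minEnclosingCircle(Q[:,:2].astype(np.float32)) if len(Q)>3 else None
        return len(Q),Q.mean(0).round(4),np.round(e[0]+(e[1],),4)
    for nm,a in dict(gun=(.493,.183,.04,.138,.152),big=(.393,.205,.05,.19,.215),dish=(.529,-.041,.035,.085,.1),stand=(.487,.17,.06,.056,.068),vial=(.615,.1,.03,.05,.08)).items():
        print(c,nm,*disc(*a))
    s=(P[:,0]>.48)&(P[:,0]<.72)&(P[:,1]>-.42)&(P[:,1]<-.12)&(P[:,2]>.006)&(P[:,2]<.03)
    Q=P[s]; print(c,'bed z',np.median(Q[:,2]),cv2.minAreaRect(Q[:,:2].astype(np.float32)))
    s=(P[:,0]>.5)&(P[:,0]<.66)&(P[:,1]>-.38)&(P[:,1]<-.15)&(P[:,2]>.095)&(P[:,2]<.115); print(P[s].round(3).tolist())
```

```text
tool axes cols
 [[ 0.    -0.906  0.423]
 [ 0.     0.423  0.906]
 [-1.    -0.     0.   ]]
top gun 94 [0.4958 0.1852 0.1435] [0.4963 0.1861 0.0161]
top big 218 [0.3978 0.1939 0.1988] [0.3984 0.1955 0.0227]
top dish 217 [ 0.5304 -0.0408  0.0918] [ 0.5299 -0.041   0.0255]
top stand 397 [0.4927 0.1801 0.0619] [0.495  0.1849 0.0498]
top vial 32 [0.6235 0.1013 0.0631] [0.6235 0.1014 0.0094]
top bed z 0.012332558820282502 ((0.6105281114578247, -0.26763099431991577), (0.2177458107471466, 0.2850477993488312), 1.9361590147018433)
[[0.592, -0.331, 0.103], [0.592, -0.335, 0.101], [0.592, -0.338, 0.103], [0.588, -0.331, 0.107], [0.588, -0.334, 0.106], [0.588, -0.337, 0.105], [0.589, -0.341, 0.103], [0.585, -0.331, 0.103], [0.584, -0.334, 0.108], [0.585, -0.337, 0.105], [0.583, -0.335, 0.1], [0.575, -0.224, 0.106], [0.575, -0.227, 0.105], [0.575, -0.23, 0.103], [0.572, -0.221, 0.104], [0.572, -0.224, 0.105], [0.571, -0.227, 0.107], [0.571, -0.23, 0.107], [0.57, -0.221, 0.1], [0.568, -0.224, 0.106], [0.569, -0.227, 0.102], [0.569, -0.23, 0.101], [0.567, -0.225, 0.097], [0.565, -0.227, 0.105]]
scene 
[... 690 characters left out ...]
.333, 0.105], [0.585, -0.336, 0.103], [0.582, -0.335, 0.105], [0.596, -0.334, 0.096], [0.593, -0.334, 0.098], [0.59, -0.334, 0.099], [0.586, -0.333, 0.101], [0.585, -0.335, 0.1], [0.575, -0.231, 0.105], [0.571, -0.23, 0.108], [0.569, -0.23, 0.11], [0.572, -0.226, 0.109], [0.571, -0.229, 0.106], [0.567, -0.228, 0.109], [0.567, -0.232, 0.104], [0.58, -0.23, 0.095], [0.577, -0.23, 0.097], [0.572, -0.226, 0.104], [0.569, -0.224, 0.108], [0.567, -0.227, 0.106], [0.565, -0.229, 0.104], [0.583, -0.225, 0.095], [0.575, -0.226, 0.099], [0.572, -0.224, 0.102], [0.569, -0.225, 0.103], [0.566, -0.225, 0.104], [0.565, -0.228, 0.102], [0.572, -0.225, 0.097], [0.569, -0.225, 0.099], [0.566, -0.224, 0.102]]
```

>>> {"api": "step_arm", "payload": {
  "deltas": [
    [1, -0.01, -0.03, -0.02, -8],
    [1, -0.02, -0.08, -0.06, -16],
    [1, -0.02, -0.13, -0.095, -24],
    [1, -0.02, -0.18, -0.133, -32],
    [1, -0.02, -0.23, -0.17, -33.9],
    [1, -0.02, -0.28, -0.207, -33.9],
    [1, -0.02, -0.33, -0.243, -33.9],
    [1, -0.02, -0.37, -0.273, -33.9],
    [1, -0.02, -0.37, -0.273, -33.9],
    [1, -0.02, -0.37, -0.273, -33.9]
  ]
}}

```text
time_s: 2.35
tool_pos: [0.4944, 0.1859, 0.2616]
tool_rot: [5.7, 89.9, 104.6]
force: [0.2, -0.3, -0.3]
grip_width: 0.087
```

Run:
```python
from h import *
o=monitor.get_obs(); M=R.from_euler('xyz',o['tool_rot'],degrees=True).as_matrix(); print('tool axes cols\n',M.round(4),o['tool_pos'],o['qpos'],o['time_s'],o['force'])
m,im,d=cam('wrist'); print(m, (M.T@(np.array(m['xyz'])-o['tool_pos'])).round(4),(M.T@rot(m)).round(3))
np.savez('w1.npz',im=im,d=d); save('w1',im)
P,u,v=pts(m,d)
for n,(cx,cy,r,z0,z1) in dict(gun=(.495,.185,.04,.135,.155),stand=(.487,.17,.07,.056,.068),big=(.397,.195,.05,.19,.21)).items():
    s=(np.hypot(P[:,0]-cx,P[:,1]-cy)<r)&(P[:,2]>z0)&(P[:,2]<z1);Q=P[s]
    if len(Q)>5: print(n,len(Q),Q.mean(0).round(4),cv2.minEnclosingCircle(Q[:,:2].astype(np.float32)), cv2.minAreaRect(Q[:,:2].astype(np.float32)))
T=np.load('top.npz')['d'];mt=camera_model('top');P,_,_=pts(mt,T)
s=(P[:,2]>.115)&(P[:,0]>.3)&(P[:,0]<.85)&(abs(P[:,1])<.6); Q=P[s]
b=np.round(Q[:,:2]*20)/20
for k in np.unique(b,axis=0): print(k, Q[(b==k).all(1),2].max().round(3),end='; ')
```

```text
tool axes cols
 [[-2.000e-04 -9.880e-01 -1.546e-01]
 [ 9.000e-04 -1.546e-01  9.880e-01]
 [-1.000e+00  1.000e-04  9.000e-04]] [0.4944356  0.18586044 0.26161037] [-34.02676626   2.81966959  10.99129753  99.10162638  -0.60267898
  78.12317208  75.97129961] 2.35 [ 0.23315513 -0.2609426  -0.31358482]
{'fx': 311.2202912002093, 'fy': 311.2202912002093, 'cx': 317.8340596928682, 'cy': 201.45850160343704, 'xyz': array([0.42200435, 0.17486506, 0.40543139]), 'attitude': array([ 1.64304676e+02, -7.46372743e-02,  9.89651547e+01])} [-0.1438  0.0733  0.0005] [[-0.    -0.271  0.963]
 [ 0.001 -0.963 -0.271]
 [ 1.     0.001  0.001]]
gun 995 [0.496  0.1865 0.1445] ((0.4973839819431305, 0.18666091561317444), 0.01603253185749054) ((0.49724745750427246, 0.18675824999809265), (0.031194793060421944, 0.031109696254134178), 77.51744079589844)
stand 2866 [0.4891 0.1855 0.0626] ((0.49770334362983704, 0.18671610951423645), 0.05239534378051758) ((0.49766528606414795, 0.1868593543767929), (0.07029339671134949, 0.07839058339595795), 88.97981262207031)
big 4156 [0.3992 0.1956 0.1996] ((0.3991425931453705, 0.196172505
[... 424 characters left out ...]
.632; [ 0.6 -0.4] 0.632; [ 0.65 -0.6 ] 0.787; [ 0.65 -0.55] 0.788; [ 0.65 -0.5 ] 0.792; [ 0.65 -0.45] 0.768; [ 0.65 -0.4 ] 0.631; [ 0.7  -0.55] 0.788; [ 0.7 -0.5] 0.792; [ 0.7  -0.45] 0.765; [ 0.7 -0.4] 0.631; [ 0.75 -0.55] 0.631; [ 0.75 -0.5 ] 0.632; [ 0.75 -0.45] 0.632; [ 0.75 -0.4 ] 0.631; [ 0.75 -0.2 ] 0.148; [ 0.75 -0.15] 0.155; [ 0.75 -0.1 ] 0.147; [ 0.8 -0.6] 0.243; [ 0.8  -0.55] 0.652; [ 0.8 -0.5] 0.651; [ 0.8  -0.45] 0.651; [ 0.8 -0.4] 0.65; [ 0.8  -0.35] 0.648; [ 0.8 -0.3] 0.647; [ 0.8  -0.25] 0.647; [ 0.8 -0.2] 0.645; [ 0.8  -0.15] 0.644; [ 0.8 -0.1] 0.644; [ 0.8  -0.05] 0.641; [0.8 0. ] 0.641; [0.8  0.05] 0.641; [0.8 0.1] 0.64; [0.8  0.15] 0.64; [0.8 0.2] 0.64; [0.8  0.25] 0.634;
```

View pics/w1.png

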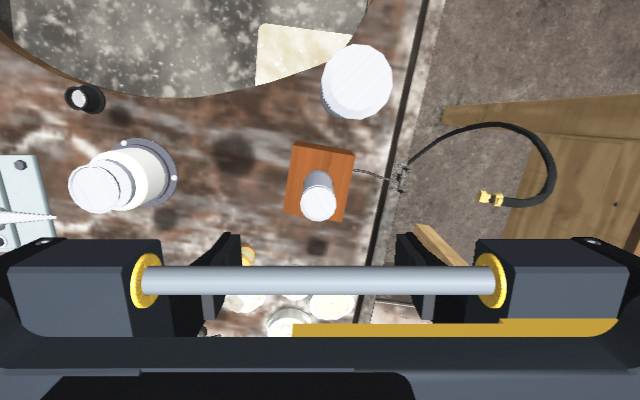

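View pics/t0.png

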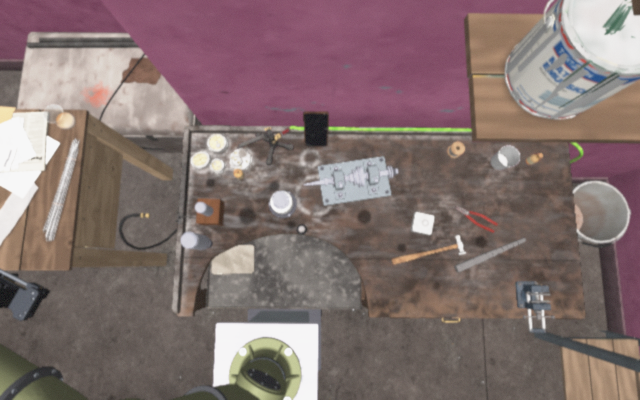

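>>> {"api": "step_arm", "payload": {
  "deltas": [
    [1, 0, -0.003, -0.06, 0],
    [1, 0, -0.006, -0.12, 0],
    [1, 0, -0.009, -0.18, 0],
    [1, 0, -0.012, -0.24, 0],
    [1, 0, -0.012, -0.3, 0],
    [1, 0.015, -0.012, -0.36, 0],
    [1, 0.03, -0.012, -0.42, 0],
    [1, 0.03, -0.012, -0.42, 0],
    [1, 0.03, -0.012, -0.42, 0]
  ]
}}

```text
time_s: 3.52
tool_pos: [0.5721, -0.2258, 0.2311]
tool_rot: [11.3, 89.9, 110.3]
force: [-0.1, 1.0, 0.3]
grip_width: 0.0869
```

Run:
```python
from h import *
o=monitor.get_obs(); print(o['tool_pos'],o['qpos'],o['time_s'])
m,im,d=cam('wrist'); np.savez('w2.npz',im=im,d=d,**{'x':m['xyz'],'a':m['attitude']})
P,u,v=pts(m,d)
s=(P[:,2]>.095)&(P[:,2]<.115)&(np.hypot(P[:,0]-.571,P[:,1]+.227)<.025); Q=P[s]; print(len(Q),Q.mean(0),Q.min(0),Q.max(0), u[s].min(),u[s].max(),v[s].min(),v[s].max())
s2=(P[:,2]>.095)&(P[:,2]<.115)&(np.hypot(P[:,0]-.588,P[:,1]+.335)<.025); Q2=P[s2]; print(len(Q2),Q2.mean(0))
# sphere fit, fixed r=6
from scipy.optimize import least_squares
for q in (Q,Q2):
    q=q[q[:,2]>.1]
    f=least_squares(lambda c:np.linalg.norm(q-c,axis=1)-.006,q.mean(0)-[0,0,.004],loss='soft_l1',f_scale=.0005); print('sphere',f.x,np.abs(f.fun).mean())
s=(P[:,0]>.48)&(P[:,0]<.72)&(P[:,1]>-.42)&(P[:,1]<-.12)&(P[:,2]>.009)&(P[:,2]<.02)
print(cv2.minAreaRect(P[s][:,:2].astype(np.float32)),np.median(P[s][:,2]))
for r in regions_of('wrist','nipple'): print(r['p'],r['pixel'],r['pixels'].sum(), pts(m,d,r['pixels'])[0].mean(0))
uv=proj(m,[.571,-.227,.1])[0].astype(int); print(uv)
c=im[max(0,uv[1]-75):uv[1]+75,max(0,uv[0]-100):uv[0]+100]; g=np.load('w1.npz')['im'][130:260,250:390]
c=cv2.resize(c,(600,450),interpolation=3); g=cv2.resize(g,(485,450),interpolation=3); save('n2',cv2.resize(np.hstack([c,g]),(800,332)))
```

```text
[ 0.57211618 -0.22575347  0.23110434] [ -6.66459687  15.62171793  31.25366217  90.30043572  -8.32952761
  76.45851792 124.62899046] 3.525
135 [ 0.57179401 -0.22651113  0.10477271] [ 0.56682742 -0.23210539  0.09520369] [ 0.5807861  -0.22100058  0.10813189] 310 322 192 205
153 [ 0.58949979 -0.33364735  0.10405391]
sphere [ 0.57269669 -0.22641845  0.1011098 ] 0.0003741313416345165
sphere [ 0.59028127 -0.33500858  0.10102483] 0.0004566168217657056
((0.610365629196167, -0.2757453918457031), (0.13282516598701477, 0.22525352239608765), 9.0830717086792) 0.012640175652221947
0.86 [314.6, 203.0] 374 [ 0.5804659  -0.22489039  0.09463683]
[315 195]
```

View pics/n2.png

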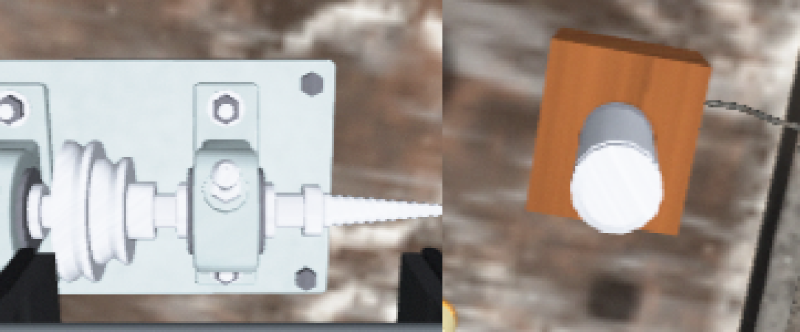

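Picture w1/n2: the gun meant is the 32 mm one in the stand (w1 pixel 318,200; measured Ø 32 mm, top at z = 0.145). The look-alike at (358,80) is Ø 45 mm and 0.20 m tall. The nipple meant is the one on the bearing by the taper (n2 pixel 225,178). Next I go to the gun and grip it.

>>> {"api": "step_arm", "payload": {
  "deltas": [
    [1, -0.03, 0.002, 0.05, 0],
    [1, -0.03, 0.004, 0.11, 0],
    [1, -0.03, 0.006, 0.17, 0],
    [1, -0.03, 0.008, 0.23, 0],
    [1, -0.03, 0.01, 0.29, 0],
    [1, -0.03, 0.0105, 0.35, 0],
    [1, -0.03, 0.0105, 0.4, 0],
    [1, -0.03, 0.0105, 0.419, 0],
    [1, -0.01, 0.0105, 0.419, 0],
    [1, 0.04, 0.0105, 0.419, 0],
    [1, 0.09, 0.0105, 0.419, 0],
    [1, 0.121, 0.0105, 0.419, 0]
  ]
}}

```text
time_s: 5.12
tool_pos: [0.4952, 0.1838, 0.1086]
tool_rot: [116.6, 89.9, -144.5]
force: [0.7, -0.3, -0.1]
grip_width: 0.0872
```

>>> {"api": "step_arm", "payload": {
  "deltas": [
    [1, 0, 0, 0, 0],
    [-1, 0, 0, 0, 0],
    [-1, 0, 0, 0, 0],
    [-1, 0, 0, 0, 0],
    [-1, 0, 0, 0, 0],
    [-1, 0, 0, 0, 0],
    [-1, 0, 0, 0, 0],
    [-1, 0, 0, 0, 0],
    [-1, 0, 0, 0, 0]
  ],
  "newtons": 40
}}

```text
time_s: 6.25
tool_pos: [0.4963, 0.185, 0.1106]
tool_rot: [-15.6, 90.0, 83.3]
force: [0.3, 2.2, 0.6]
grip_width: 0.0313
```

>>> {"api": "step_arm", "payload": {
  "deltas": [
    [-1, -0.02, 0, 0, 0],
    [-1, -0.06, 0, 0, 0],
    [-1, -0.11, 0, 0, 0],
    [-1, -0.125, 0, 0, 0],
    [-1, -0.125, 0.001, -0.05, 0],
    [-1, -0.125, 0.002, -0.11, 0],
    [-1, -0.125, 0.002, -0.17, 0],
    [-1, -0.125, 0.002, -0.22, 0],
    [-1, -0.125, 0.002, -0.23, 0],
    [-1, -0.11, 0.002, -0.23, 0],
    [-1, -0.1, 0.002, -0.23, 0],
    [-1, -0.1, 0.002, -0.23, 0]
  ]
}}

```text
time_s: 7.75
tool_pos: [0.5288, -0.0414, 0.2086]
tool_rot: [79.4, 89.8, 178.5]
force: [-0.4, -0.2, -2.2]
grip_width: 0.0313
```

```bash
cat > g.py <<'E'
from h import *
def gun(c,near,h=.3):
    m,im,d=cam(c); r=[x for x in regions_of(c,'gun')]
    out=[]
    for x in r:
        P,_,_=pts(m,d,x['pixels']); out.append((round(x['p'],2),np.round(x['pixel']),np.median(P,0).round(4) if len(P) else None))
    return m,im,d,r,out
E
python3 - <<'E'
from g import *
o=monitor.get_obs(); print(o['tool_pos'],o['time_s'],o['force'])
M=R.from_euler('xyz',o['tool_rot'],degrees=True).as_matrix(); print(M.round(3))
for c in ['scene','wrist','top']:
    m,im,d=cam(c); P,u,v=pts(m,d); np.savez(c+'3.npz',im=im,d=d)
    s=(np.hypot(P[:,0]-.53,P[:,1]+.0425)<.035)&(P[:,2]>.085)&(P[:,2]<.099); Q=P[s]
    print(c,'dish',len(Q),cv2.minEnclosingCircle(Q[:,:2].astype(np.float32)),Q[:,2].mean())
    s=(np.hypot(P[:,0]-.53,P[:,1]+.0425)<.03)&(P[:,2]>.1)&(P[:,2]<.165); Q=P[s]; print('gun',len(Q),Q.mean(0) if len(Q) else '')
    uv=proj(m,[.53,-.0425,.13])[0].astype(int)
    if c!='top': save(c+'3',cv2.resize(im[max(0,uv[1]-70):uv[1]+80,max(0,uv[0]-70):uv[0]+80],(400,400),interpolation=3))
a=cv2.imread('pics/scene3.png');b=cv2.imread('pics/wrist3.png');cv2.imwrite('pics/d3.png',np.hstack([a,b]))
E
```

```text
[ 0.52875587 -0.04135296  0.20857043] 7.75 [-0.38641083 -0.18196632 -2.19969516]
[[-0.004 -0.988 -0.157]
 [ 0.    -0.157  0.988]
 [-1.     0.004  0.001]]
scene dish 200 ((0.5280196070671082, -0.043478719890117645), 0.025636566802859306) 0.09328571782204094
gun 16 [ 0.51397273 -0.04251367  0.14771163]
wrist dish 1556 ((0.5308423638343811, -0.04064342379570007), 0.02578599378466606) 0.0928058255308121
gun 438 [ 0.5194129  -0.04284656  0.14236061]
top dish 73 ((0.5201546549797058, -0.04272342100739479), 0.020573604851961136) 0.09145307075147699
gun 11 [ 0.51773162 -0.04488335  0.14164084]
```

View pics/d3.png

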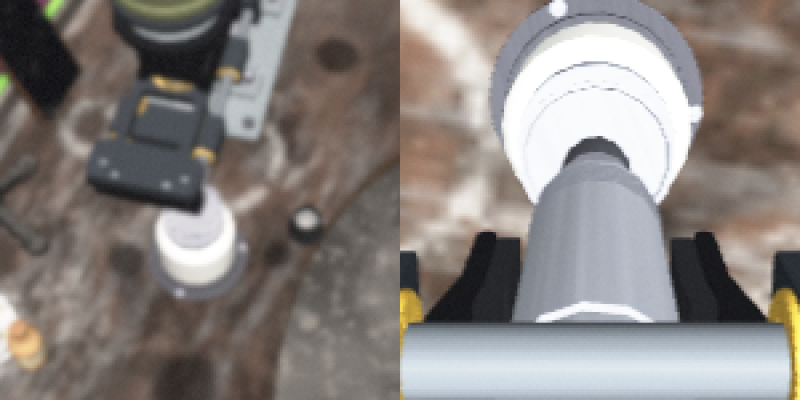

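>>> {"api": "step_arm", "payload": {
  "deltas": [
    [-1, 0.005, 0, 0, 0],
    [-1, 0.01, 0, 0, 0],
    [-1, 0.014, 0, 0, 0],
    [-1, 0.018, 0, 0, 0],
    [-1, 0.02, 0, 0, 0],
    [-1, 0.02, 0, 0, 0],
    [-1, 0.02, 0, 0, 0]
  ]
}}

```text
time_s: 8.78
tool_pos: [0.53, -0.0432, 0.1909]
tool_rot: [-77.4, 90.0, 21.5]
force: [-1.3, -0.0, 1.6]
grip_width: 0.0315
```

>>> {"api": "step_arm", "payload": {
  "deltas": [
    [-1, 0.0015, 0, 0, 0],
    [-1, 0.0015, 0, 0, 0],
    [-1, 0.0015, 0, 0, 0]
  ]
}}

```text
time_s: 9.15
tool_pos: [0.5302, -0.0432, 0.1899]
tool_rot: [-76.7, 89.9, 22.2]
force: [-2.5, 0.5, 5.7]
grip_width: 0.0312
```

Run:
```python
from h import *
m,im,d=cam('wrist'); P,u,v=pts(m,d)
s=(np.hypot(P[:,0]-.53,P[:,1]+.042)<.018)&(np.hypot(P[:,0]-.53,P[:,1]+.042)>.012)&(P[:,0]<.53)&(P[:,2]<.096); Q=P[s]; print(len(Q),np.percentile(Q[:,2],[5,50,95]))
d3=np.load('wrist3.npz')['d']
for k in range(3):
    o=monitor.get_obs(); print(o['force'],o['tool_pos'])
    read_camera('top')
```

```text
399 [0.08309133 0.08415619 0.08510838]
[-2.48328139  0.35210354  6.32946817] [ 0.53016689 -0.04322738  0.18995121]
[-1.80801406 -0.07618385  5.74581552] [ 0.53018926 -0.04321334  0.18998145]
[-3.03528197 -0.08517105  4.72607803] [ 0.53016532 -0.04323916  0.18994793]
```

>>> {"api": "step_arm", "payload": {
  "deltas": [
    [-1, -0.006, 0, 0, 0],
    [-1, -0.02, 0, 0, 0],
    [-1, -0.05, 0, 0, 0],
    [-1, -0.05, -0.015, 0.05, 0],
    [-1, -0.05, -0.03, 0.11, 0],
    [-1, -0.05, -0.045, 0.165, 0],
    [-1, -0.05, -0.0615, 0.215, 0],
    [-1, -0.045, -0.0615, 0.2224, 0],
    [-1, -0.01, -0.0615, 0.2224, 0],
    [-1, 0.025, -0.0615, 0.2224, 0],
    [-1, 0.037, -0.0615, 0.2224, 0],
    [-1, 0.037, -0.0615, 0.2224, 0]
  ]
}}

```text
time_s: 10.85
tool_pos: [0.5562, 0.1853, 0.1518]
tool_rot: [118.9, 89.9, -142.2]
force: [0.0, 0.3, -3.0]
grip_width: 0.0313
```

Run:
```python
from h import *
o=monitor.get_obs(); print(o['tool_pos'],o['time_s'],o['force'])
m,im,d=cam('top');P,u,v=pts(m,d)
s=(np.hypot(P[:,0]-.53,P[:,1]+.0425)<.035)&(P[:,2]>.075)&(P[:,2]<.1); print('dish',P[s].mean(0),s.sum())
m,im,d=cam('wrist');P,u,v=pts(m,d); save('w4',im); np.savez('w4.npz',im=im,d=d)
s=(abs(P[:,0]-.495)<.06)&(abs(P[:,1]-.186)<.06)&(P[:,2]>.056)&(P[:,2]<.068);Q=P[s]; print('stand',len(Q),Q.min(0),Q.max(0),cv2.minAreaRect(Q[:,:2].astype(np.float32)))
```

```text
[0.55618519 0.18531048 0.15177976] 10.85 [ 0.04179353  0.32133378 -3.04129113]
dish [ 0.52837174 -0.04212871  0.09010139] 249
stand 8776 [0.45791858 0.15109521 0.05600138] [0.554809   0.22248194 0.06794672] ((0.5067632794380188, 0.18677619099617004), (0.07058358192443848, 0.09648921340703964), 88.84808349609375)
```

View pics/w4.png

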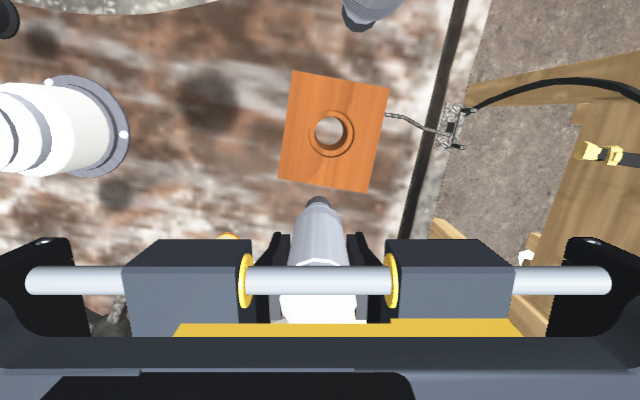

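>>> {"api": "step_arm", "payload": {
  "deltas": [
    [-1, 0, 0.004, 0, 0],
    [-1, 0, 0.0085, 0, 0],
    [-1, -0.0005, 0.0125, 0, 0],
    [-1, -0.0006, 0.0165, 0, 0],
    [-1, -0.0006, 0.02, 0, 0],
    [-1, -0.0005, 0.0245, 0, 0]
  ],
  "newtons": 12
}}

```text
time_s: 11.7
tool_pos: [0.5326, 0.1823, 0.1531]
tool_rot: [-80.8, 89.9, 18.1]
force: [2.3, 0.1, -1.3]
grip_width: 0.0315
```

>>> {"api": "step_arm", "payload": {
  "deltas": [
    [-1, 0.0002, 0.004, 0, 0],
    [-1, 0.0007, 0.008, 0, 0],
    [-1, 0.0014, 0.012, 0, 0],
    [-1, 0.0022, 0.0155, 0, 0],
    [-1, 0.0032, 0.0195, 0, 0],
    [-1, 0.0043, 0.0235, 0, 0],
    [-1, 0.0055, 0.027, 0, 0],
    [-1, 0.0071, 0.0307, 0, 0],
    [-1, 0.0088, 0.0345, 0, 0],
    [-1, 0.0105, 0.038, 0, 0],
    [-1, 0.0105, 0.038, 0, 0]
  ]
}}

```text
time_s: 13.08
tool_pos: [0.4939, 0.1764, 0.1417]
tool_rot: [88.5, 89.9, -172.6]
force: [1.8, -0.0, -0.9]
grip_width: 0.0317
```

Run:
```python
from h import *
o=monitor.get_obs(); print(o['tool_pos'],o['time_s'],o['force'],o['grip_width'])
m,im,d=cam('wrist'); save('w5',im); np.savez('w5.npz',im=im,d=d,T=o['tool_pos'],r=o['tool_rot'])
m,im,d=cam('scene'); np.savez('s5.npz',im=im,d=d)
```

```text
[0.49386494 0.17635186 0.14166687] 13.075 [ 1.77403731 -0.02363486 -0.91195688] 0.031653473971727526
```

View pics/w5.png

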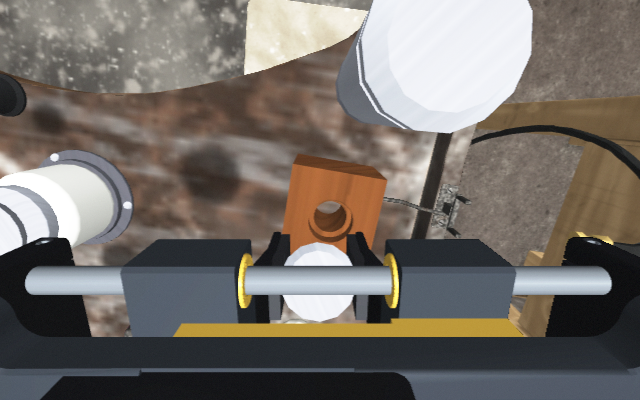

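```bash
cat > ax.py <<'E'
from h import *
def axis(m,d,o,verbose=True):
    # rear face plane in tool-frame; returns tilt
    P,u,v=pts(m,d); M=R.from_euler('xyz',o['tool_rot'],degrees=True).as_matrix()
    L=(P-o['tool_pos'])@M  # tool coords
    s=(abs(L[:,2])<.013)&(L[:,0]<-.012)&(L[:,0]>-.055)&(L[:,1]>-.01)&(L[:,1]<.045)
    Q=L[s]; c0=np.median(Q,0)
    for k in range(8):
        c=Q.mean(0); n=np.linalg.svd(Q-c)[2][2]; r=(Q-c)@n; Q=Q[abs(r)<max(.0015,1.5*np.median(abs(r)))]
    n*=-np.sign(n[0])
    print('n',len(Q),'centroid',c.round(4),'normal',n.round(3),'tilt xy',np.degrees(np.arctan2(n[1],-n[0])).round(2),'side',np.degrees(np.arcsin(n[2])).round(2),'bbox',Q.min(0).round(4),Q.max(0).round(4))
E
python3 - <<'E'
from ax import *
z=np.load('w5.npz'); m=camera_model('wrist'); axis(m,z['d'],dict(tool_rot=z['r'],tool_pos=z['T']))
# profile of column band
P,u,v=pts(m,z['d']);M=R.from_euler('xyz',z['r'],degrees=True).as_matrix();L=(P-z['T'])@M
for r in range(236,330,4):
    s=(v==r)&(abs(u-317)<12); print(r,L[s].mean(0).round(4) if s.sum() else None)
E
```

```text
n 1575 centroid [-0.0316  0.0078  0.0002] normal [-0.866  0.499 -0.018] tilt xy 29.95 side -1.02 bbox [-0.0383 -0.0059 -0.0127] [-0.023   0.0202  0.0128]
236 [ 0.0847 -0.0194  0.0005]
240 [ 0.0801 -0.0209  0.    ]
244 [-0.0124  0.016  -0.0001]
248 [-0.0239  0.0191  0.0002]
252 [-0.0262  0.0184  0.0002]
256 [-0.0271  0.017   0.0002]
260 [-0.028   0.0157  0.0002]
264 [-0.0285  0.0142  0.0002]
268 [-0.066   0.0321  0.0004]
272 [-0.0673  0.0316  0.0003]
276 [-0.0682  0.0308  0.0003]
280 [-0.069   0.0301  0.0003]
284 [-0.0693  0.029   0.0003]
288 [-0.0694  0.0279  0.0003]
292 [-0.0692  0.0265  0.0003]
296 [-0.0346  0.0032  0.0002]
300 [-0.0354  0.0019  0.0002]
304 [-0.0362  0.0006  0.0002]
308 [-0.037  -0.0006  0.0003]
312 [-0.0373 -0.0022  0.0003]
316 [-0.0366 -0.0046  0.0002]
320 [ 0.0563 -0.0753 -0.0002]
324 [-0.0778  0.023   0.0002]
328 [-0.0791  0.0228  0.0003]
```

Run:
```python
from ax import *
m=camera_model('wrist'); o=monitor.get_obs()
M=R.from_euler('xyz',o['tool_rot'],degrees=True).as_matrix()
def loc(d): 
    P,u,v=pts(m,d); return (P-o['tool_pos'])@M,u,v
for n in ['wrist3','w4']:
    L,u,v=loc(np.load(n+'.npz')['d'])
    for r in range(205,330,5):
        s=(v==r)&(abs(u-317)<6)
        if s.sum() and -.06<L[s].mean(0)[0]<.12: print(n,r,L[s].mean(0).round(4))
# scene view of tilted gun
ms=camera_model('scene'); z=np.load('s5.npz'); P,u,v=pts(ms,z['d']); L=(P-o['tool_pos'])@M
s=(abs(L[:,2])<.02)&(L[:,0]>-.05)&(L[:,0]<.1)&(L[:,1]>-.08)&(L[:,1]<.05); print(s.sum(),u[s].min(),u[s].max(),v[s].min(),v[s].max())
uu,vv=int(np.median(u[s])),int(np.median(v[s]))
save('s5',cv2.resize(z['im'][vv-50:vv+60,uu-70:uu+70],(700,550),interpolation=3)); print(uu,vv)
```

```text
wrist3 205 [0.0624 0.0128 0.    ]
wrist3 210 [0.0461 0.0143 0.0001]
wrist3 215 [0.0361 0.0142 0.0001]
wrist3 220 [0.0269 0.0142 0.0001]
wrist3 225 [0.0184 0.0142 0.0001]
wrist3 230 [0.0106 0.0143 0.0001]
wrist3 235 [0.0034 0.0143 0.0001]
wrist3 240 [-0.003   0.0143  0.0002]
wrist3 245 [-0.0094  0.0144  0.0002]
wrist3 250 [-0.0146  0.0143  0.0002]
wrist3 255 [-0.0202  0.0145  0.0002]
wrist3 260 [-0.023   0.0135  0.0002]
wrist3 265 [-0.0289  0.0142  0.0002]
wrist3 295 [-0.0347  0.004   0.0002]
wrist3 300 [-0.0348  0.0018  0.0002]
wrist3 305 [-0.0349 -0.0004  0.0002]
wrist3 310 [-0.035  -0.0027  0.0002]
wrist3 315 [-0.0352 -0.0049  0.0002]
wrist3 320 [-0.0349 -0.0074  0.0002]
w4 205 [ 0.0601  0.0135 -0.    ]
w4 210 [0.0458 0.0144 0.0001]
w4 215 [0.0359 0.0143 0.0001]
w4 220 [0.0268 0.0142 0.0001]
w4 225 [0.0178 0.0144 0.0001]
w4 230 [0.0105 0.0143 0.0001]
w4 235 [0.0034 0.0143 0.0002]
w4 240 [-0.0029  0.0142  0.0002]
w4 245 [-0.009   0.0143  0.0002]
w4 250 [-0.0146  0.0143  0.0002]
w4 255 [-0.0199  0.0143  0.0002]
w4 260 [-0.0232  0.0136  0.0002]
w4 265 [-0.0294  0.0144  0.0002]
w4 295 [-0.0351  0.0043  0.0002]
w4 300 [-0.0347  0.0018  0.0002]
w4 305 [-0.0349 -0.0004  0.0004]
w4 310 [-0.0349 -0.0027  0.0002]
w4 315 [-0.0351 -0.0049  0.0002]
w4 320 [-0.0349 -0.0074  0.0002]
279 270 291 318 353
282 339
```

View pics/s5.png

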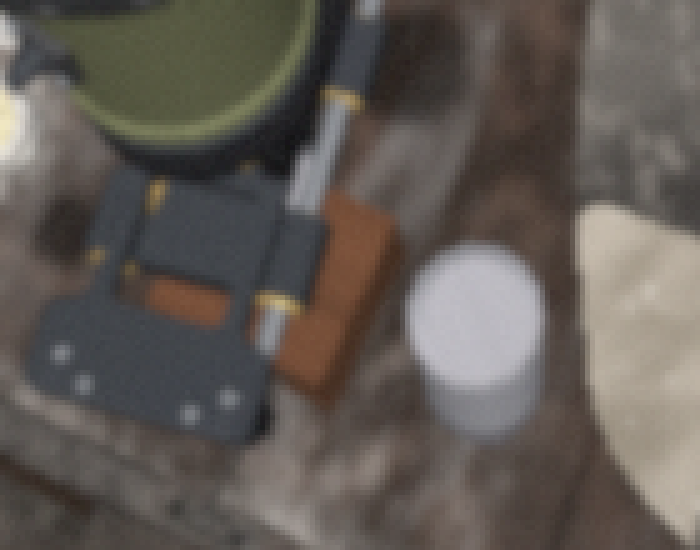

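>>> {"api": "step_arm", "payload": {
  "deltas": [
    [-1, 0.0012, 0.003, 0, 0],
    [-1, 0.0026, 0.006, 0, 0],
    [-1, 0.004, 0.009, 0, 0],
    [-1, 0.004, 0.009, 0, 0]
  ]
}}

```text
time_s: 13.68
tool_pos: [0.4852, 0.175, 0.1379]
tool_rot: [81.1, 90.0, -180.0]
force: [1.3, 0.6, -2.7]
grip_width: 0.0316
```

```bash
cat >> ax.py <<'E'
def prof(o=None):
    o=monitor.get_obs(); m,im,d=cam('wrist'); M=R.from_euler('xyz',o['tool_rot'],degrees=True).as_matrix()
    P,u,v=pts(m,d); L=(P-o['tool_pos'])@M
    s=(abs(u-317)<12)&(L[:,0]<-.015)&(L[:,0]>-.045)&(L[:,1]>-.02)&(L[:,1]<.04); Q=L[s]
    rows=np.array([Q[v[s]==r].mean(0) for r in np.unique(v[s])])
    A=rows[:,:2]; 
    for k in range(6):
        p=np.polyfit(A[:,1],A[:,0],1); e=abs(np.polyval(p,A[:,1])-A[:,0]); A=A[e<max(.0006,1.5*np.median(e))]
    th=np.arctan(p[0]); 
    print('t',o['time_s'],'pos',o['tool_pos'].round(4),'F',o['force'].round(1),'tilt',np.degrees(th).round(2),'line y',A[:,1].min().round(4),A[:,1].max().round(4),'x',A[:,0].min().round(4),A[:,0].max().round(4),len(A))
    return im,L,u,v,rows
E
python3 -c "
from ax import *
im,L,u,v,rows=prof(); print(rows[::3,:2].round(4).tolist())"
```

```text
t 13.675 pos [0.4852 0.175  0.1379] F [ 1.3  0.6 -2.7] tilt 34.18 line y -0.001 0.019 x -0.0375 -0.024 25
[[-0.0192, 0.0201], [-0.0211, 0.0195], [-0.0232, 0.0191], [-0.0249, 0.0185], [-0.0252, 0.0173], [-0.0263, 0.0164], [-0.0269, 0.0154], [-0.0278, 0.0145], [-0.0347, 0.004], [-0.0355, 0.0031], [-0.0363, 0.0023], [-0.037, 0.0014], [-0.0375, 0.0004], [-0.0375, -0.001], [-0.0372, -0.0025], [-0.037, -0.0041], [-0.0372, -0.0053]]
```

>>> {"api": "step_arm", "payload": {
  "deltas": [
    [-1, 0, 0, 0, 0],
    [-1, 0, 0, 0, 0],
    [-1, -0.005, -0.005, 0, 0],
    [-1, -0.04, -0.005, 0, 0],
    [-1, -0.09, -0.005, 0, 0],
    [-1, -0.122, 0, -0.02, 0],
    [-1, -0.122, 0.01, -0.075, 0],
    [-1, -0.122, 0.02, -0.13, 0],
    [-1, -0.122, 0.03, -0.19, 0],
    [-1, -0.122, 0.038, -0.25, 0],
    [-1, -0.122, 0.047, -0.31, 0],
    [-1, -0.122, 0.055, -0.365, 0]
  ],
  "newtons": 60
}}

```text
time_s: 15.22
tool_pos: [0.4874, -0.1964, 0.2606]
tool_rot: [-86.3, 90.0, 12.6]
force: [0.3, 0.2, -2.0]
grip_width: 0.0307
```

>>> {"api": "step_arm", "payload": {
  "deltas": [
    [-1, 0, 0.006, -0.04, 0],
    [-1, 0.015, 0.007, -0.045, 0],
    [-1, 0.035, 0.007, -0.045, 0],
    [-1, 0.0535, 0.007, -0.045, 0],
    [-1, 0.0535, 0.007, -0.045, 0],
    [-1, 0.0535, 0.007, -0.045, 0]
  ]
}}

```text
time_s: 15.98
tool_pos: [0.4882, -0.2394, 0.207]
tool_rot: [-105.0, 90.0, -6.1]
force: [0.1, -1.2, -1.7]
grip_width: 0.031
```

```bash
python3 -c "
from ax import *
im,L,u,v,rows=prof(); print(rows[:,:2].round(4).tolist())
o=monitor.get_obs();print(R.from_euler('xyz',o['tool_rot'],degrees=True).as_matrix().round(4),o['grip_width'],o['qpos'].round(1),o['wrist_torque'])
r2=(np.abs(u-317)<3)
save('w6',im)"
```

```text
t 15.975 pos [ 0.4882 -0.2394  0.207 ] F [ 0.1 -1.2 -1.7] tilt 34.09 line y -0.001 0.0187 x -0.0375 -0.0245 27
[[-0.0194, 0.0201], [-0.0195, 0.0197], [-0.0202, 0.0196], [-0.021, 0.0194], [-0.0218, 0.0193], [-0.0224, 0.0192], [-0.0231, 0.019], [-0.0239, 0.0189], [-0.0245, 0.0187], [-0.0248, 0.0184], [-0.0251, 0.0181], [-0.0253, 0.0177], [-0.0256, 0.0174], [-0.0258, 0.0171], [-0.026, 0.0167], [-0.0263, 0.0164], [-0.0265, 0.016], [-0.0266, 0.0156], [-0.0271, 0.0154], [-0.0273, 0.0151], [-0.0274, 0.0147], [-0.0274, 0.0142], [-0.028, 0.0141], [-0.0281, 0.0137], [-0.0346, 0.0039], [-0.035, 0.0037], [-0.0353, 0.0034], [-0.0354, 0.0031], [-0.0356, 0.0027], [-0.0358, 0.0024], [-0.036, 0.0021], [-0.0363, 0.0018], [-0.0365, 0.0015], [-0.0369, 0.0013], [-0.0371, 0.001], [-0.0373, 0.0007], [-0.0374, 0.0003], [-0.0378, 0.0001], [-0.0374, -0.0006], [-0.0375, -0.001], [-0.0375, -0.0014], [-0.0374, -0.0019], [-0.0372, -0.0025], [-0.0368, -0.0033], [-0.0371, -0.0035], [-0.0369, -0.0041], [-0.0368, -0.0047], [-0.0369, -0.005], [-0.0368, -0.0056], [-0.0373, -0.0057]]
[[ 1.300e-03 -9.879e-01 -1.549e-01]
 [-2.000e-04 -1.549e-01  9.879e-01]
 [-1.000e+00 -1.300e-03 -4.000e-04]] 0.030897628097973542 [-12.1   7.1  38.5 102.3  -4.7  72.1 126.6] [ 0.00424563  0.11157292 -0.05927411]
```

View pics/w6.png

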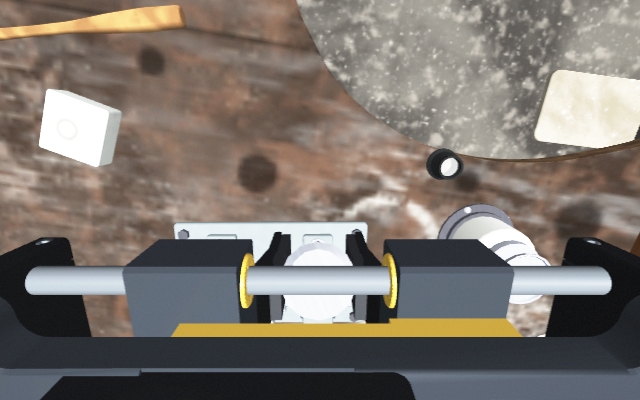

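Run:
```python
from h import *
from scipy.optimize import least_squares
o=monitor.get_obs(); M=R.from_euler('xyz',o['tool_rot'],degrees=True).as_matrix(); T=o['tool_pos']
th=np.radians(35); n=M@[np.cos(th),-np.sin(th),0]; C=T+M@[-.0312,.0094,0]; N=np.array([.5727,-.2264,.101])
print('lip',C+.141*n,'socket',C+.1309*n,'to N in tool',M.T@(N-(C+.1309*n)))
for c in ['scene','top']:
    m,im,d=cam(c); P,u,v=pts(m,d)
    t=(P-C)@n; D=P-C-np.outer(t,n); r=np.linalg.norm(D,axis=1)
    for a,b in [(40,95),(98,116),(119,141)]:
        s=(t>a/1e3)&(t<b/1e3)&(r<.025); Dt=D[s]@M
        print(c,a,b,s.sum(),'r',np.percentile(r[s],[5,50,95]).round(4) if s.sum() else '', Dt.mean(0).round(4) if s.sum() else '')
    for k,rr in enumerate(regions_of(c,'lip')): 
        p=pts(m,d,rr['pixels'])[0]; print(rr['p'],rr['pixel'],rr['pixels'].sum(),np.median(p,0))
    uv=proj(m,[C+.141*n,N]); print(uv)
    np.savez(c+'7.npz',im=im,d=d)
    x,y=uv[0].astype(int); save(c+'7',cv2.resize(im[y-40:y+40,x-50:x+50],(400,320),interpolation=3))
cv2.imwrite('pics/c7.png',np.hstack([cv2.imread('pics/scene7.png'),cv2.imread('pics/top7.png')]))
```

```text
lip [ 0.55903846 -0.22852608  0.12313415] socket [ 0.55330433 -0.22942129  0.13140025] to N in tool [ 3.04250725e-02 -1.95910775e-02 -5.60826674e-06]
scene 40 95 21 r [0.0117 0.0142 0.0161] [0.0025 0.0036 0.0118]
scene 98 116 23 r [0.0019 0.005  0.0095] [0.0003 0.0004 0.0018]
scene 119 141 40 r [0.0059 0.0078 0.0108] [-0.0006 -0.0009  0.0047]
[[316.19193436 165.19608845]
 [310.96778737 169.61273897]]
top 40 95 0 r  
top 98 116 0 r  
top 119 141 0 r  
0.66 [300.9, 227.5] 97 [ 0.44447472 -0.10393242  0.01743073]
0.51 [420.7, 223.9] 371 [ 0.46623502 -0.49565826  0.02217152]
0.38 [329.2, 172.5] 589 [ 0.62464724 -0.19348575  0.01379091]
[[341.85551378 187.88671753]
 [340.66587487 184.91109335]]
```

View pics/c7.png

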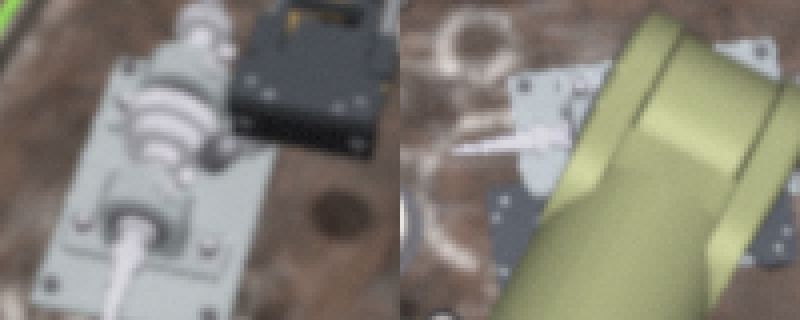

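>>> {"api": "step_arm", "payload": {
  "deltas": [
    [-1, 0.006, -0.003, 0, 0],
    [-1, 0.0125, -0.0075, 0, 0],
    [-1, 0.0203, -0.013, 0, 0],
    [-1, 0.0203, -0.013, 0, 0],
    [-1, 0.0203, -0.013, 0, 0]
  ]
}}

```text
time_s: 16.85
tool_pos: [0.5004, -0.2378, 0.1861]
tool_rot: [84.9, 90.0, -176.2]
force: [-0.7, -0.1, -3.1]
grip_width: 0.0309
```

```bash
cat > q.py <<'E'
from h import *
o=monitor.get_obs(); M=R.from_euler('xyz',o['tool_rot'],degrees=True).as_matrix(); T=o['tool_pos']
th=np.radians(35); n=M@[np.cos(th),-np.sin(th),0]; e=M@[np.sin(th),np.cos(th),0]
C=T+M@[-.0312,.0094,0]; N=np.array([.5727,-.2264,.101]); s=N-(C+.1309*n)
print('t',o['time_s'],'T',T.round(4),'short',(s@n).round(4),'lat e',(s@e).round(4),'lat z',(s@M[:,2]).round(4),'F along',(o['force']@-n).round(1),'F e',(o['force']@e).round(1),'Fz',(o['force']@M[:,2]).round(1),'grip',o['grip_width'])
E
python3 q.py
```

```text
t 16.85 T [ 0.5004 -0.2378  0.1861] short 0.0117 lat e -0.001 lat z 0.0001 F along -2.1 F e 2.3 Fz 0.1 grip 0.030866563928575706
```

>>> {"api": "step_arm", "payload": {
  "deltas": [
    [-1, 0.0016, -0.0018, 0, 0],
    [-1, 0.0036, -0.0034, 0, 0],
    [-1, 0.0056, -0.0048, 0, 0],
    [-1, 0.0076, -0.0062, 0, 0],
    [-1, 0.0094, -0.0075, 0, 0],
    [-1, 0.0094, -0.0075, 0, 0]
  ]
}}

```text
time_s: 17.6
tool_pos: [0.508, -0.2366, 0.1771]
tool_rot: [15.8, 90.0, 114.7]
force: [-1.2, 0.4, 1.5]
grip_width: 0.0306
```

```bash
python3 q.py
```

```text
t 17.6 T [ 0.508  -0.2366  0.1771] short -0.0 lat e 0.0002 lat z 0.0 F along 1.9 F e 0.1 Fz 0.6 grip 0.030649409102580145
```

>>> {"api": "step_arm", "payload": {
  "deltas": [
    [-1, 0.0016, -0.0011, 0, 0],
    [-1, 0.0033, -0.0023, 0, 0],
    [-1, 0.0049, -0.0034, 0, 0],
    [-1, 0.0049, -0.0034, 0, 0]
  ]
}}

```text
time_s: 18.1
tool_pos: [0.5108, -0.2363, 0.1727]
tool_rot: [46.2, 89.9, 145.0]
force: [-6.4, 0.1, 7.4]
grip_width: 0.0309
```

```bash
python3 q.py
```

```text
t 18.1 T [ 0.5108 -0.2363  0.1727] short -0.0052 lat e -0.0001 lat z 0.0002 F along 9.7 F e 0.9 Fz 1.1 grip 0.030862298082132283
```

>>> {"api": "step_arm", "payload": {
  "deltas": [
    [-1, 0.0016, -0.0011, 0, 0],
    [-1, 0.0033, -0.0023, 0, 0],
    [-1, 0.0049, -0.0034, 0, 0],
    [-1, 0.0062, -0.0043, 0, 0],
    [-1, 0.0062, -0.0043, 0, 0]
  ]
}}

```text
time_s: 18.73
tool_pos: [0.5147, -0.2358, 0.167]
tool_rot: [48.5, 89.9, 147.4]
force: [-6.7, 1.9, 10.1]
grip_width: 0.0309
```

```bash
python3 q.py; python3 -c "
from ax import *
im,L,u,v,rows=prof(); print(rows[::2,:2].round(4).tolist())"
```

```text
t 18.725 T [ 0.5147 -0.2358  0.167 ] short -0.0122 lat e -0.0001 lat z 0.0003 F along 11.9 F e -0.6 Fz 2.9 grip 0.03094458882204369
t 18.725 pos [ 0.5147 -0.2358  0.167 ] F [-6.7  1.9 10.1] tilt 35.15 line y -0.0004 0.0189 x -0.0377 -0.0239 30
[[-0.0188, 0.0204], [-0.0198, 0.0198], [-0.0211, 0.0195], [-0.0225, 0.0192], [-0.0239, 0.0189], [-0.0247, 0.0184], [-0.0253, 0.0178], [-0.0256, 0.017], [-0.0262, 0.0164], [-0.0268, 0.0158], [-0.0272, 0.0151], [-0.0278, 0.0145], [-0.0283, 0.0138], [-0.0351, 0.0038], [-0.0355, 0.0031], [-0.0359, 0.0025], [-0.0367, 0.0021], [-0.0368, 0.0013], [-0.0373, 0.0007], [-0.0377, 0.0001], [-0.0375, -0.0009], [-0.0375, -0.0019], [-0.0373, -0.0029], [-0.0369, -0.0041], [-0.0371, -0.0049]]
```

>>> {"api": "step_arm", "payload": {
  "deltas": [
    [-1, 0.0008, -0.0006, 0, 0],
    [-1, 0.0012, -0.0009, 0, 0],
    [-1, 0.0012, -0.0009, 0, 0],
    [-1, 0.0012, -0.0009, 0, 0]
  ]
}}

```text
time_s: 19.27
tool_pos: [0.5149, -0.2359, 0.1666]
tool_rot: [49.4, 89.9, 148.2]
force: [-10.8, 1.3, 16.1]
grip_width: 0.0306
```

```bash
python3 q.py
```

```text
t 19.275 T [ 0.5149 -0.2359  0.1666] short -0.0126 lat e -0.0003 lat z 0.0004 F along 19.2 F e -0.6 Fz 2.9 grip 0.030554236702782865
```

>>> {"api": "step_arm", "payload": {
  "deltas": [
    [-1, 0, 0, 0, 0],
    [-1, 0, 0, 0, 0],
    [-1, 0, 0, 0, 0],
    [-1, 0, 0, 0, 0],
    [-1, 0, 0, 0, 0],
    [-1, 0, 0, 0, 0],
    [-1, 0, 0, 0, 0],
    [-1, 0, 0, 0, 0]
  ]
}}

```text
time_s: 20.27
tool_pos: [0.5149, -0.2359, 0.1666]
tool_rot: [49.0, 89.9, 147.9]
force: [-11.1, 1.2, 15.7]
grip_width: 0.0309
```

```bash
python3 q.py; python3 -c "
from ax import *
im,L,u,v,rows=prof(); print(rows[5::3,:2].round(4).tolist()); save('w9',cv2.resize(im[170:350,200:440],(800,600),interpolation=3))
m,im,d=cam('top'); P,_,_=pts(m,d)
for n,c in dict(loupe=(.445,-.103),big=(.398,.195),vial=(.62,.1)).items():
    s=(np.hypot(P[:,0]-c[0],P[:,1]-c[1])<.035)&(P[:,2]>.015); print(n,P[s].mean(0).round(3),P[s][:,2].max().round(3))"
```

```text
t 20.275 T [ 0.5149 -0.2359  0.1666] short -0.0126 lat e -0.0003 lat z 0.0004 F along 19.0 F e -0.1 Fz 2.9 grip 0.03091770667017521
t 20.275 pos [ 0.5149 -0.2359  0.1666] F [-11.1   1.2  15.7] tilt 34.67 line y -0.0008 0.019 x -0.0378 -0.0241 31
[[-0.0219, 0.0194], [-0.0241, 0.019], [-0.0253, 0.0182], [-0.026, 0.0172], [-0.0266, 0.0161], [-0.0274, 0.0152], [-0.028, 0.0141], [-0.0352, 0.0038], [-0.0357, 0.0028], [-0.0366, 0.002], [-0.0371, 0.001], [-0.0374, -0.0001], [-0.0376, -0.0013], [-0.037, -0.0031], [-0.0372, -0.0043]]
loupe [ 0.453 -0.097  0.024] 0.031
big [0.397 0.187 0.161] 0.204
vial [0.623 0.1   0.045] 0.07
```

```bash
python3 -c "
from h import *
print(env.sign_off())"
```

```text
the job is handed in; nothing more can be done
None
```

The job is done and handed in, with the arm still holding the gun fully pushed in on the nipple next to the threaded taper. That was at about 20.3 s of the 45 s allowed. `sign_off` gives no verdict, so the points below are my own checks.

- **Gun:** I took the 32 mm gun from the wooden stand. The larger look-alike beside it measured about 45 mm across and I left it alone.
- **Cleaning:** I pressed the coupler onto the dispenser's dish until the net force was about 8 N, above the 4.9 N that holds it fully down. The dish floor read about 84 mm, against 83.5 mm expected. Afterwards the dish was back up, reading about 90 mm.
- **Tilt:** The tool can only point straight down, so with a light grip I levered the nozzle against the top edge of the fixed stand until the gun lay at about 35° in the fingers. This slid the gun about 10 mm sideways in the grip. I worked out the final approach from the gun's measured axis instead of the tool centre.
- **Greasing:** I pushed along the nipple, and the force rose at the rate of the pump spring. It then jumped to about 21 N net with only 0.4 mm of further movement, which is the end stop. Travel past the seated position was 12.6 mm by my measurement, for a 12 mm stroke.
- **Final hold:** Over a full second the pose and force stayed steady. The tilt read about 35° and the sideways error under 0.5 mm. A side force of about 3 N remained along the jaw direction. The loupe, vial and large gun were still in place. I did not recheck the steel block, which the arm never went near.

The snap-on was not seen directly, because the hand hid the coupler. I infer it from the travel and the force.

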